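# Stand up the fallen coffee tin and snap its lid on

## Task

Stand the small coffee tin that has fallen over upright on the bench and let go of it, then take the lid that fits it, the smaller of the two, by its knob and press it into the mouth until it snaps and sits flush. Do not stop at the click: finish while the fingers are still on the lid, pushing it down firmly, about ten newtons, on the standing tin. Leave the large tin, the large lid and everything else on the bench where they are.

Things in the scene. Friction and masses are not known exactly. Their poses are not given: they have to be found in the camera images.
- tin: Small square tin of bare steel, 60 x 60 mm, 100 mm tall, about 0.5 kg: a sealed box of beans fills its lower 70 mm. Starts lying on a flat side (axis 30 mm above the bench), mouth roughly away from the robot. Origin: centre of its base; z towards the mouth, x, y square to its sides. Its top is a 4 mm plate with a 46 mm hole; four sprung beads 7.5 mm below the top face leave a 36 mm gap.
- tin_mouth (a point): Centre of the tin's mouth, level with the outer face of its top plate, 100 mm from the base along the tin's z. Axes as the tin's.
- lid: The small tin's lid, 0.07 kg, round, lying plug down; z up through the knob. Origin: centre of the plug's underside. From below: black plug 23 mm deep (28 mm across at its foot, 42 mm at a ridge 10 to 11 mm above the foot, then a 34 mm neck); steel flange 54 mm across from 23 to 28 mm, on which fingertips can bear; wooden knob 22 mm across from 28 to 52 mm.
- lid_seat (a point): Centre of the underside of the lid's flange, 23 mm above the lid's origin; it meets tin_mouth when home. Axes as the lid's. Pressed in, the lid meets the beads about 11 mm before home; the force rises to 9 to 13 N and falls suddenly 5 to 6 mm before home; the beads then pull the lid in (a held lid may lift the tin a few mm: press on) until the flange lands on the top plate.
- wide_lid: Bystander: a lid of the same shape for the large tin, flange 76 mm across, plug ridge 62 mm, same height (52 mm) and same knob. It does not fit the small tin. The two lids swap places from start to start. Origin: centre of the plug's underside.
- wide_tin: Bystander: large open square tin, 88 x 88 x 120 mm, standing upright to the left. Origin: centre of its base.
- mug: Bystander: white mug, 80 mm across, 90 mm tall, upright, near the robot. Origin: centre of its base.
- scoop: Bystander: wooden-handled scoop 160 mm long, lying along its x axis, about 20 mm high. Origin: under its middle.
- label_roll: Bystander: roll of paper labels, 76 mm across, 45 mm tall, standing flat on the far side. Origin: centre of its underside.
- bean_jar: Bystander: amber glass jar, 80 mm across, 130 mm tall, upright, to the right. Origin: centre of its base.

How it is judged:
By the outcome, as a careful person would: the job done as asked, in the order asked, and still so for the second after the job is handed in, while the arm keeps its last pose, push and grip.
It also fails if it takes over 58 s, if anything falls off the work surface, if the arm or the gripper's body presses on something with over 40 N, if the wrist force passes 120 N, or if a joint passes its speed limit or range.

## Robot

A 6-joint arm with a two-finger parallel gripper is mounted at the origin on the work surface. World frame = base frame: x ahead of the robot, y to its left, z up, the work surface at z = 0. Lengths are in m, angles in rad, forces in N, time in s.
With the tool pointing down it reaches from about 0.325 to 0.85 m from the base axis. Payload 4.4 kg.
Tool frame: the origin (TCP) lies on the centre line of the jaws, within the pads' length; the fingertips stand ahead of it and the grasp point (between the pads) lies 11 mm behind it (r.finger_overhang is the z of the fingertips in the tool frame, in m); z points along the fingers, y is the line along which they close (so a half turn about z gives the same grasp; the last joint's range is limited). The gripper opens to 94 mm and grips with 3 to 60 N. Pads are 16 mm wide; open, the fingers measure 119 mm over their backs; the gripper's body (75 mm by 177 mm) begins 78 mm behind the grasp point.
Start: joints at [1.153, 0.207, 1.542, -0, 1.393, -0.15], TCP at [0.152, 0.555, 0.213] pointing down, gripper open.
Joint ranges: [-2.73, 2.73], [-0.86, 2.22], [0.23, 2.46], [-1.11, 4.25], [0.08, 2.63], [-2.82, 2.82]. Speed limits (rad/s): [2.79, 2.79, 3.14, 3.14, 3.14, 3.14].

## Interface

Orientations are given as a rotation vector (axis times angle).
In Python, from station import r, viewer gives the robot as it stands (r), with the cameras (viewer).
- The arm moves only by the shell command python3 steer.py 'ROWS' [FORCE]. ROWS is a JSON list of rows, 1 to 20 of them, each of 7 numbers: the finger opening in m, then dx, dy, dz in m, then a rotation vector rx, ry, rz in rad; each row is the pose to reach, as a shift and turn from the pose commanded when the command began, along the tool's axes at that moment; what a row does not reach only later rows make up. A row lasts 1/8 s, in which the tool goes at most 0.0625 m and 0.188 rad, less where a joint would pass 70% of its speed; a pose out of reach is approached as far as the arm can. The fingers move at their own pace and stop on an object; FORCE is the grip in N (left out, the last holds). Time passes only in rows, so rows that do not move let the fingers close. It prints the time, the measured TCP pose, the force, the opening and the grip force at its end.
- r.observe(): the state, without advancing time (a new reading comes with each control period).
- viewer.read_camera(name): name is "scene" or "top"; returns a dict with "img" (420x560x3 uint8, red, green, blue), "K" (3x3 intrinsics, pixels), "world_from_camera" (4x4, takes a point from camera to world coordinates). Camera axes: x right, y up, looking along -z (the intrinsics and any distortion apply to the point x, -y, -z); pixel columns grow to the right and rows downward; lengths in m; the calibration is good to about 2 mm. A picture is of the moment at which its call begins. There is no depth.
- r.sign_off(): hands the job in; it is judged then, once.
The state is a dict: "time": time; "q": joint angles; "joint_vel": joint speeds; "effort": joint torques, N m; "tcp_pos": TCP position; "orientation": TCP orientation; "ft_force": force on the tool from outside, world axes, zero at the start; "torque": the same for the moment, N m; "opening": finger opening in m; "finger_force": force on a finger pad.
Only numpy, scipy, OpenCV 4.12 (cv2) and the standard library are available. Lean on these libraries where they do the work, as an engineer would, in place of code of your own. Each camera call takes 0.05 s, during which the arm holds its last target. There are 200 camera calls.

## Working session

There is one attempt and no reset: what is moved stays moved. The work goes in short steps, Python scripts to look and compute and a shell command to move; the robot and the scene stay as the last step left them, time stands still between calls to the robot, and variables do not carry over. Pictures are saved under pics/ and viewed, at most 10 in all, crops included, and the job is handed in when it is done.

```bash
ls; mkdir -p pics
python3 - <<'E'
from station import r, viewer
import cv2,numpy as np
for n in("scene","top"):
    c=viewer.read_camera(n);cv2.imwrite(f"pics/{n}0.png",cv2.resize(c["img"][:,:,::-1],(800,600),interpolation=cv2.INTER_CUBIC))
    np.savez(f"{n}.npz",**{k:np.array(v) for k,v in c.items()})
    print({k:np.round(v,3).tolist() for k,v in c.items() if k!="img"})
print(r.observe(),r.finger_overhang)
E
```

```text
pics
station.py
steer.py
{'K': [[402.471, 0.0, 270.749], [0.0, 402.471, 205.577], [0.0, 0.0, 1.0]], 'world_from_camera': [[0.537, -0.557, 0.634, 1.28], [0.844, 0.35, -0.407, -0.439], [0.005, 0.753, 0.658, 0.821], [0.0, 0.0, 0.0, 1.0]]}
{'K': [[532.37, 0.0, 281.194], [0.0, 532.37, 208.824], [0.0, 0.0, 1.0]], 'world_from_camera': [[0.026, 0.991, -0.132, 0.41], [-1.0, 0.026, -0.001, 0.034], [0.002, 0.132, 0.991, 1.271], [0.0, 0.0, 0.0, 1.0]]}
{'time': 0.1, 'q': array([ 1.15249514e+00,  2.07361345e-01,  1.54278449e+00, -2.10366693e-05,
        1.39345318e+00, -1.50514111e-01]), 'joint_vel': array([ 0.0006775 , -0.00196504, -0.00285825, -0.00031558,  0.00191315,
        0.00050723]), 'effort': array([ 2.32120192e-04, -3.71859276e+01, -2.82296330e+01,  7.00172991e-02,
        3.11366958e-02, -8.29495389e-05]), 'tcp_pos': array([0.15188572, 0.55386128, 0.21240441]), 'orientation': array([-4.19304748e-01, -3.11293538e+00,  3.03358418e-03]), 'ft_force': array([ 0.39416525,  0.0725852 , -0.30468264]), 'torque': array([-0.02880416,  0.01224276, -0.00137793]), 'finger_force': 0.0, 'opening': 0.09400878889213614} 0.008
```

View pics/top0.png

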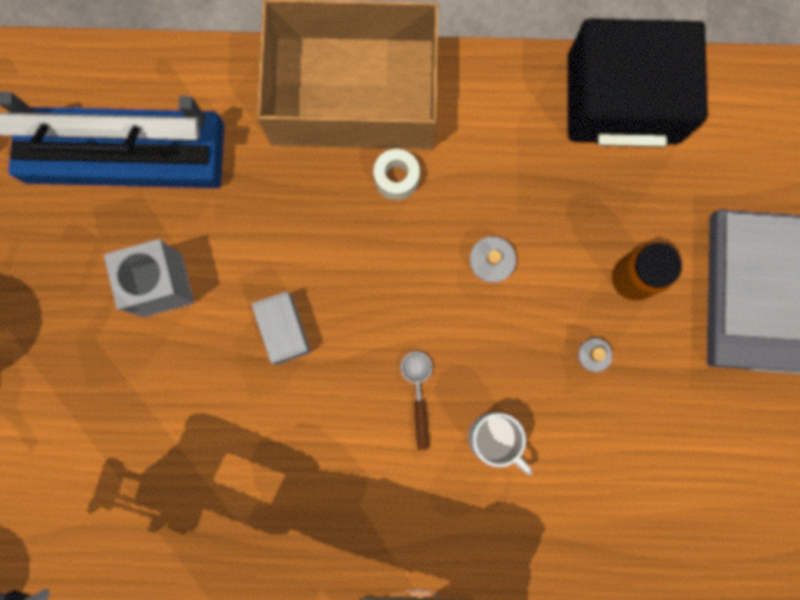

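View pics/scene0.png

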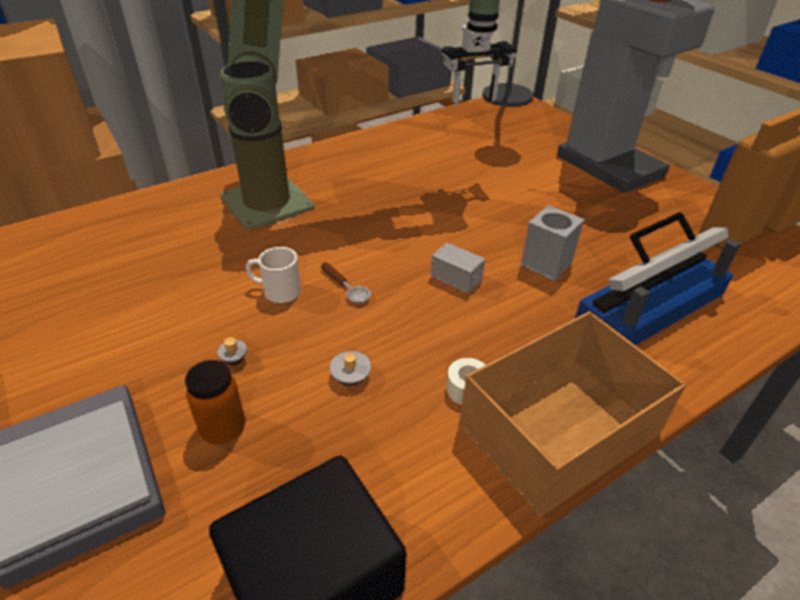

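The top view shows the small tin lying at about (280,328), mouth end toward (272,298), and the small lid at (596,355). The wide lid is at (493,258), the wide tin at (147,278), the scoop at (418,400), the mug at (498,440) and the jar at (650,270). Next I'll enlarge the tin and the lid.

```bash
cat > h.py <<'E'
import numpy as np,cv2
from station import r, viewer
def w(c,u,v,z):
    K=np.array(c["K"]);T=np.array(c["world_from_camera"])
    d=np.linalg.solve(K,[u,v,1.]);d=T[:3,:3]@(d*[1,-1,-1]);o=T[:3,3]
    return (o+d*(z-o[2])/d[2])
def px(c,p):
    K=np.array(c["K"]);T=np.array(c["world_from_camera"])
    q=T[:3,:3].T@(np.asarray(p)-T[:3,3])*[1,-1,-1];q=K@q;return q[:2]/q[2]
def crop(c,u0,v0,n,m,s):
    return cv2.resize(np.asarray(c["img"])[v0:v0+m,u0:u0+n,::-1],None,fx=s,fy=s,interpolation=cv2.INTER_CUBIC)
E
python3 - <<'E'
from h import *
t=np.load("top.npz");s=np.load("scene.npz")
a=crop(t,165,190,65,75,6);b=crop(t,390,225,60,50,6);
c=crop(s,290,160,65,50,6);d=crop(s,140,225,50,40,6)
im=np.zeros((600,800,3),np.uint8)
for i,(k,x,y) in enumerate(((a,0,0),(b,400,0))): k=k[:600-y,:800-x];im[y:y+k.shape[0],x:x+k.shape[1]]=k
k=c;im[300:600,400:790]=k[:300]
cv2.imwrite("pics/crop.png",im)
E
```

```text
(no output)
```

View pics/crop.png

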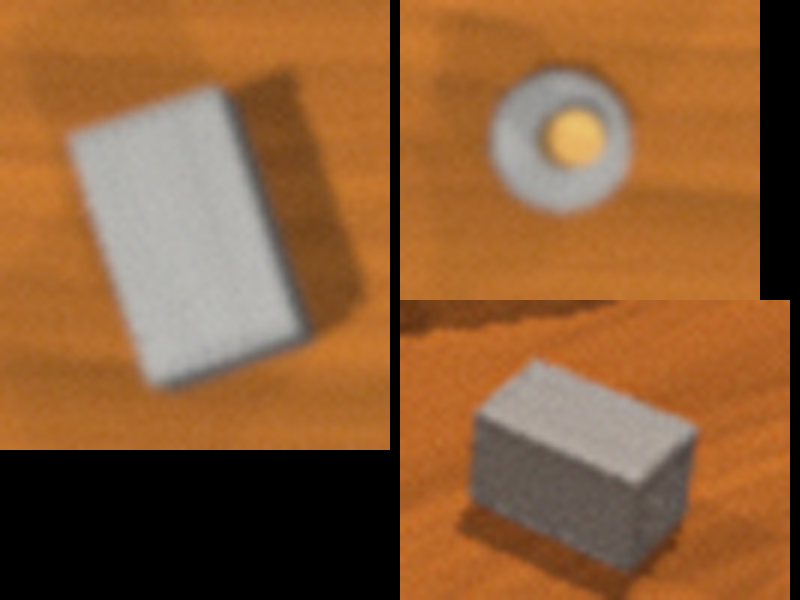

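In the crop the tin's top-face corners are at (68,135), (222,85), (303,330) and (151,386). The lid flange is centred at (561,140) and the knob top at (576,137).

```bash
python3 - <<'E'
from h import *
t=np.load("top.npz");s=np.load("scene.npz")
f=lambda U,V,ou,ov,z,c=t:w(c,(U+.5)/6-.5+ou,(V+.5)/6-.5+ov,z)
P=[f(*p,165,190,.06) for p in((68,135),(222,85),(303,330),(151,386))]
P=np.array(P);print("tin",P.round(4).tolist(),P.mean(0));
ax=(P[0]+P[1]-P[2]-P[3]);print("yaw",np.arctan2(ax[1],ax[0]),np.linalg.norm(ax)/2)
S=np.array([f(U-400,V-300,290,160,.06,s) for U,V in((474,410),(537,360),(695,430),(637,487))]);print("scene tin",S.round(4).tolist(),S.mean(0))
print("lid",f(161,140,390,225,.028),f(176,137,390,225,.052))
print("lid scene knob",w(s,230.5*.7,343*.7,.052),"flange",w(s,231.5*.7,351*.7,.028))
g=lambda U,V,z:w(t,U*.7,V*.7,z)
for n,a in dict(widelid=(493,259,.028),widetin=(142,275,.12),jar=(657,265,.13),mug=(498,438,.09),roll=(397,171,.045),scoopbowl=(416,366,.01),scoopend=(424,448,.01)).items(): print(n,g(*a).round(3))
from scipy.spatial.transform import Rotation as R
o=r.observe();print(R.from_rotvec(o["orientation"]).as_matrix().round(3))
E
cat >> h.py <<'E'
from scipy.spatial.transform import Rotation as R
def ori(yaw,a):
    """tool y across direction yaw; a = inward tilt (rad) of tool z from down (negative: points outward)"""
    u=np.array([np.cos(yaw),np.sin(yaw),0]);y=np.array([-u[1],u[0],0]);z=-np.sin(a)*u-np.cos(a)*np.array([0,0,1])
    return np.stack([np.cross(y,z),y,z],1)
def go(gp,M,p0=None,R0=None,back=0.,show=True):
    """row from pose p0,R0 (default measured) to grasp point gp with orientation M, backed off"""
    if p0 is None:
        o=r.observe();p0=o["tcp_pos"];R0=R.from_rotvec(o["orientation"]).as_matrix()
    p=np.asarray(gp)+M[:,2]*(.011-back)
    d=R0.T@(p-p0);v=R.from_matrix(R0.T@M).as_rotvec()
    if show: print(np.r_[d,v].round(4).tolist(),"rows",max(np.linalg.norm(d)/.0625,np.linalg.norm(v)/.188).round(1))
    return p,M
E
python3 - <<'E'
from h import *
M=ori(.355,np.radians(40))
p,M=go((.523,.228,.032),M,back=.13);go((.523,.228,.032),M,p,M)
E
```

```text
[-0.5063, -0.1713, 0.0894, 0.2155, 0.6742, -0.5976] rows 8.7
[0.0, -0.0, 0.13, 0.0, 0.0, 0.0] rows 2.1
```

Run:
```python
from h import *
M=ori(.355,np.radians(40))
p,M=go((.523,.228,.032),M,back=.2)
```

```text
[-0.5428, -0.1451, 0.0358, 0.2155, 0.6742, -0.5976] rows 9.0
```

```bash
T='x'; python3 steer.py '[[0.094,-0.18,-0.05,0,0.07,0.22,-0.2],[0.094,-0.36,-0.1,0.01,0.14,0.45,-0.4],[0.094,-0.36,-0.1,0.01,0.14,0.45,-0.4],[0.094,-0.36,-0.1,0.01,0.14,0.45,-0.4],[0.094,-0.36,-0.1,0.01,0.14,0.45,-0.4],[0.094,-0.36,-0.1,0.01,0.14,0.45,-0.4],[0.094,-0.5428,-0.1451,0.0358,0.2155,0.6742,-0.5976],[0.094,-0.5428,-0.1451,0.0358,0.2155,0.6742,-0.5976],[0.094,-0.5428,-0.1451,0.0358,0.2155,0.6742,-0.5976],[0.094,-0.5428,-0.1451,0.0358,0.2155,0.6742,-0.5976],[0.094,-0.5428,-0.1451,0.0358,0.2155,0.6742,-0.5976]]' 35
python3 - <<'E'
from h import *
M=ori(.355,np.radians(40));go((.523,.228,.032),M)
print(r.observe()["q"].round(2))
c=viewer.read_camera("top");s=viewer.read_camera("scene")
cv2.imwrite("pics/a.png",np.hstack([crop(c,130,140,130,140,3),crop(s,250,80,136,140,3)]))
E
```

```text
time: 1.48
tcp_pos: [0.6376, 0.2696, 0.175]
orientation: [0.43, -2.41, 0.155]
ft_force: [0.0, -0.6, -0.0]
opening: 0.0942
finger_force: 0.0
[0.0011, 0.0003, 0.1989, 0.0027, -0.0018, -0.0006] rows 3.2
[ 0.29  1.07  0.45 -0.05  2.32 -1.65]
```

View pics/a.png

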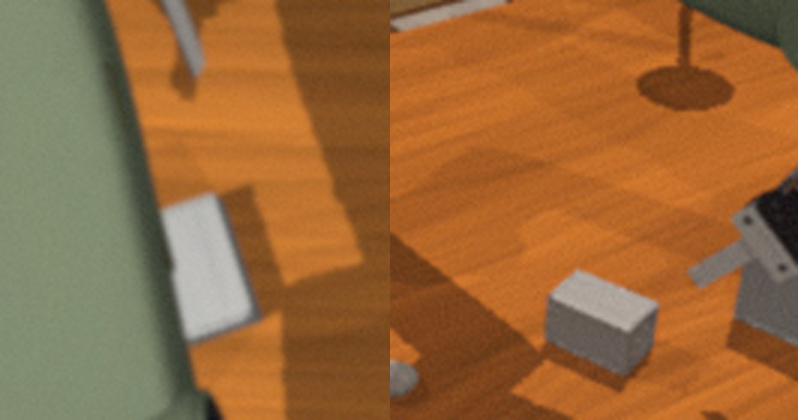

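The gripper is tilted and in line with the tin, with the fingers clear of it. I'll move in and close.

```bash
python3 steer.py '[[0.094,0.001,0,0.06,0,0,0],[0.094,0.001,0,0.12,0,0,0],[0.094,0.001,0,0.17,0,0,0],[0.094,0.001,0,0.199,0,0,0],[0.094,0.001,0,0.199,0,0,0],[0.094,0.001,0,0.199,0,0,0]]' 35
python3 - <<'E'
from h import *
M=ori(.355,np.radians(40));go((.523,.228,.032),M)
E
python3 steer.py '[[0.05,0,0,0,0,0,0],[0.05,0,0,0,0,0,0],[0.05,0,0,0,0,0,0],[0.05,0,0,0,0,0,0],[0.05,0,0,0,0,0,0],[0.05,0,0,0,0,0,0],[0.05,0,0,0,0,0,0],[0.05,0,0,0,0,0,0]]' 35
```

```text
time: 2.33
tcp_pos: [0.518, 0.2277, 0.0277]
orientation: [0.435, -2.416, 0.156]
ft_force: [0.2, -0.1, 1.0]
opening: 0.0936
finger_force: 0.0
[-0.0009, -0.0014, 0.0046, 0.0001, 0.0053, 0.0017] rows 0.1
time: 3.32
tcp_pos: [0.5167, 0.2269, 0.0259]
orientation: [0.434, -2.413, 0.154]
ft_force: [0.6, 4.1, 2.5]
opening: 0.0598
finger_force: 35.0
```

Run:
```python
from h import *
o=r.observe();p0=o["tcp_pos"];R0=R.from_rotvec(o["orientation"]).as_matrix()
g=p0-R0[:,2]*.011;print(g)
print(R0.T@[0,0,1]); 
M=ori(.355,np.radians(40))
for a,z in((40,.11),(10,.13),(-20,.13),(-50,.13)):
    go((.51,.223,z),ori(.355,np.radians(a)),p0,M)
```

```text
[0.52335652 0.22935543 0.03431366]
[ 0.64137281  0.0023382  -0.76722582]
[0.06, -0.0013, -0.0485, 0.0, 0.0, 0.0] rows 1.2
[0.0673, -0.0013, -0.0653, 0.0, -0.5236, -0.0] rows 2.8
[0.0633, -0.0013, -0.0693, -0.0, -1.0472, 0.0] rows 5.6
[0.0618, -0.0013, -0.0748, -0.0, -1.5708, 0.0] rows 8.4
```

```bash
python3 steer.py '[[0.05,0.016,0,-0.02,0,0,0],[0.05,0.035,0,-0.035,0,0,0],[0.05,0.06,0,-0.05,0,0,0],[0.05,0.064,0,-0.06,0,-0.17,0],[0.05,0.067,0,-0.065,0,-0.34,0],[0.05,0.067,0,-0.065,0,-0.51,0],[0.05,0.065,0,-0.067,0,-0.68,0],[0.05,0.063,0,-0.069,0,-0.85,0],[0.05,0.063,0,-0.07,0,-1.02,0],[0.05,0.063,0,-0.072,0,-1.19,0],[0.05,0.062,0,-0.074,0,-1.36,0],[0.05,0.062,0,-0.075,0,-1.49,0],[0.05,0.062,0,-0.075,0,-1.571,0],[0.05,0.062,0,-0.075,0,-1.571,0],[0.05,0.062,0,-0.075,0,-1.571,0]]'
python3 - <<'E'
from h import *
o=r.observe();M=R.from_rotvec(o["orientation"]).as_matrix();print(M.round(3).tolist(), o["tcp_pos"]-M[:,2]*.011,o["q"].round(2))
c=viewer.read_camera("top");s=viewer.read_camera("scene")
cv2.imwrite("pics/b.png",np.hstack([crop(c,110,140,130,140,3),crop(s,250,100,136,140,3)]))
E
```

```text
time: 5.2
tcp_pos: [0.5127, 0.2301, 0.1321]
orientation: [-0.401, 2.26, 0.183]
ft_force: [-0.3, -0.7, -6.0]
opening: 0.0596
finger_force: 35.0
[[-0.618, -0.344, 0.707], [-0.226, 0.939, 0.259], [-0.753, 0.0, -0.658]] [0.50490565 0.22720958 0.13937483] [ 0.2  -0.07  2.32  1.15  0.13 -2.82]
```

View pics/b.png

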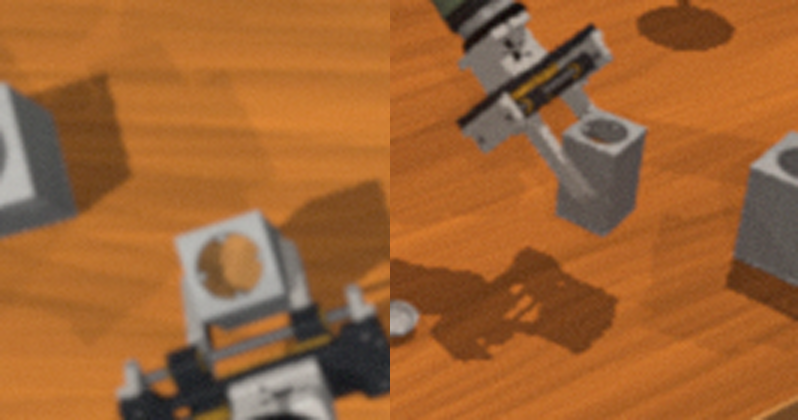

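The tin is held with its mouth up, but the wrist is near its limits (q5 and q6). I'll move outward to free the wrist before lowering.

Run:
```python
from h import *
for a in(-49,-50): go((.56,.247,.12),ori(.355,np.radians(a)))
```

```text
[-0.023, -0.0001, 0.0567, -0.0031, -0.0015, -0.0012] rows 1.0
[-0.0232, -0.0001, 0.0566, -0.0031, -0.019, -0.0012] rows 1.0
```

```bash
python3 steer.py '[[0.05,-0.006,0,0.014,0,0,0],[0.05,-0.012,0,0.028,0,0,0],[0.05,-0.018,0,0.042,0,0,0],[0.05,-0.023,0,0.057,0,-0.01,0],[0.05,-0.023,0,0.057,-0.003,-0.019,0],[0.05,-0.023,0,0.057,-0.003,-0.019,0]]'
python3 - <<'E'
from h import *
print(r.observe()["q"].round(2))
go((.56,.247,.12),ori(.355,np.radians(-50)));go((.56,.247,.06),ori(.355,np.radians(-50)))
E
```

```text
time: 6.05
tcp_pos: [0.5697, 0.2542, 0.1265]
orientation: [-0.397, 2.26, 0.175]
ft_force: [-0.8, -0.3, -5.5]
opening: 0.0597
finger_force: 35.0
[ 0.24  0.08  2.18  1.18  0.08 -2.82]
[0.0123, -0.0033, 0.0066, -0.0098, -0.0198, -0.003] rows 0.2
[0.0575, -0.0031, 0.0461, -0.0098, -0.0198, -0.003] rows 1.2
```

Run:
```python
from h import *
from scipy.optimize import least_squares
# q, tcp
D=[([1.1525,.2074,1.5428,0,1.3935,-.1505],[.1519,.5539,.2124]),([.29,1.07,.45,-.05,2.32,-1.65],[.6376,.2696,.175]),
([.2,-.07,2.32,1.15,.13,-2.82],[.5127,.2301,.1321]),(r.observe()["q"],r.observe()["tcp_pos"])]
def fk(q,k):
    h,L1,L2,Lt,d=k
    Rz=lambda t:R.from_rotvec([0,0,t]);Ry=lambda t:R.from_rotvec([0,t,0])
    A=Rz(q[0])*Ry(q[1]);p=np.array([0,0,h])+A.apply([0,0,L1]);A=A*Ry(q[2]);p=p+A.apply([d,0,L2])
    A=A*Rz(q[3])*Ry(q[4]);p=p+A.apply([0,0,Lt]);return p,A
s=least_squares(lambda k:np.ravel([fk(q,k)[0]-p for q,p in D]),[.2,.4,.4,.25,0]);k=s.x
print(k.round(3),np.abs(s.fun).max())
for rr in(.5,.54,.58,.62,.66,.7):
  for z in(.055,.1):
    for a in (50,40,30):
      a=np.radians(a);q=least_squares(lambda x:np.r_[fk([0,x[0],x[1],0,x[2],0],k)[0][[0,2]]-[rr+.011*np.sin(a),z-.011*np.cos(a)],x.sum()-(np.pi-a)],[.3,1.9,.3]).x
      print(rr,z,round(np.degrees(a)),q.round(2))
```

```text
[0.438 0.461 0.529 0.402 0.204] 0.08792233243517236
0.5 0.055 50 [ 0.35  2.35 -0.43]
0.5 0.055 40 [ 0.16  2.3  -0.01]
0.5 0.055 30 [0.1  2.2  0.32]
0.5 0.1 50 [ 0.1   2.4  -0.23]
0.5 0.1 40 [-0.04  2.32  0.16]
0.5 0.1 30 [-0.06  2.21  0.47]
0.54 0.055 50 [ 0.37  2.27 -0.37]
0.54 0.055 40 [0.21 2.22 0.01]
0.54 0.055 30 [0.17 2.11 0.34]
0.54 0.1 50 [ 0.16  2.31 -0.21]
0.54 0.1 40 [0.04 2.24 0.16]
0.54 0.1 30 [0.03 2.12 0.47]
0.58 0.055 50 [ 0.39  2.2  -0.32]
0.58 0.055 40 [0.27 2.13 0.04]
0.58 0.055 30 [0.23 2.03 0.36]
0.58 0.1 50 [ 0.22  2.23 -0.18]
0.58 0.1 40 [0.12 2.15 0.17]
0.58 0.1 30 [0.11 2.03 0.48]
0.62 0.055 50 [ 0.43  2.12 -0.27]
0.62 0.055 40 [0.32 2.05 0.08]
0.62 0.055 30 [0.29 1.94 0.39]
0.62 0.1 50 [ 0.27  2.15 -0.15]
0.62 0.1 40 [0.19 2.06 0.19]
0.62 0.1 30 [0.18 1.95 0.49]
0.66 0.055 50 [ 0.46  2.03 -0.23]
0.66 0.055 40 [0.37 1.96 0.11]
0.66 0.055 30 [0.35 1.85 0.41]
0.66 0.1 50 [ 0.32  2.06 -0.11]
0.66 0.1 40 [0.25 1.98 0.21]
0.66 0.1 30 [0.25 1.86 0.51]
0.7 0.055 50 [ 0.5   1.95 -0.18]
0.7 0.055 40 [0.42 1.87 0.15]
0.7 0.055 30 [0.41 1.76 0.45]
0.7 0.1 50 [ 0.37  1.98 -0.08]
0.7 0.1 40 [0.31 1.89 0.24]
0.7 0.1 30 [0.32 1.77 0.53]
```

```bash
cat > fit.py <<'E'
from h import *
from scipy.optimize import least_squares
o=r.observe()
D=[([1.1525,.2074,1.5428,0,1.3935,-.1505],[.1519,.5539,.2124],[-.4193,-3.1129,.003]),([.29,1.07,.45,-.05,2.32,-1.65],[.6376,.2696,.175],[.43,-2.41,.155]),
([.2,-.07,2.32,1.15,.13,-2.82],[.5127,.2301,.1321],[-.401,2.26,.183]),(o["q"],o["tcp_pos"],o["orientation"])]
Rz=lambda t:R.from_rotvec([0,0,t]);Ry=lambda t:R.from_rotvec([0,t,0])
def fk(q,k,m):
    h,L1,L2,Lt,d,e,b=k
    A=Rz(q[0])*Ry(q[1]);p=np.array([b,0,h])+A.apply([0,0,L1])if 0 else np.array([0,0,h])+Rz(q[0]).apply([b,0,0])+A.apply([0,0,L1])
    A=A*Ry(q[2])
    if m==2:  # parallel-axis joint 4, joint 5 about z'
        p=p+A.apply([d,0,L2]);A=A*Ry(q[3]);p=p+A.apply([0,0,e]);A=A*Ry(q[4]);p=p+A.apply([0,0,Lt])
    else:
        p=p+A.apply([d,0,L2]);A=A*Rz(m*q[3])*Ry(q[4]);p=p+A.apply([e,0,Lt])
    return p,A*Rz(q[5])
if __name__=="__main__":
  for m in(1,-1,2):
    s=least_squares(lambda k:np.ravel([fk(q,k,m)[0]-p for q,p,_ in D]),[.2,.4,.4,.25,0,0,0]);print(m,s.x.round(3),np.abs(s.fun).max())
    for q,p,v in D: print("  z",fk(q,s.x,m)[1].apply([0,0,1]).round(3),R.from_rotvec(v).apply([0,0,1]).round(3))
E
python3 fit.py
```

```text
1 [-0.227  0.075 -0.122 -0.179 -0.155  0.141  0.761] 0.06883905323581335
  z [-0.001 -0.002 -1.   ] [-0.001 -0.002 -1.   ]
  z [-0.606 -0.219 -0.765] [-0.605 -0.221 -0.765]
  z [ 0.7    0.263 -0.664] [ 0.707  0.26  -0.658]
  z [ 0.71   0.253 -0.658] [ 0.71   0.253 -0.658]
-1 [ 0.572  0.714  0.976  0.685  0.171 -0.185 -0.65 ] 0.09600973885826078
  z [-0.001 -0.002 -1.   ] [-0.001 -0.002 -1.   ]
  z [-0.627 -0.149 -0.765] [-0.605 -0.221 -0.765]
  z [ 0.747  0.031 -0.664] [ 0.707  0.26  -0.658]
  z [ 0.746  0.102 -0.658] [ 0.71   0.253 -0.658]
2 [ 0.258  0.374  0.794  0.257  0.068 -0.302  0.02 ] 0.1211287082796392
  z [-0.001 -0.002 -1.   ] [-0.001 -0.002 -1.   ]
  z [-0.579 -0.173 -0.797] [-0.605 -0.221 -0.765]
  z [-0.371 -0.075 -0.926] [ 0.707  0.26  -0.658]
  z [-0.359 -0.088 -0.929] [ 0.71   0.253 -0.658]
```

```bash
cat > fit2.py <<'E'
from fit import *
def fk(q,k):
    h,L1,L2,Lt,d,y=k
    A=Rz(q[0])*Ry(q[1]);p=np.array([0,0,h])+Rz(q[0]).apply([0,y,0])+A.apply([0,0,L1])
    A=A*Ry(q[2]);p=p+A.apply([d,0,L2]);A=A*Rz(q[3])*Ry(q[4]);p=p+A.apply([0,0,Lt])
    return p,A*Rz(q[5])
s=least_squares(lambda k:np.ravel([fk(q,k)[0]-p for q,p,_ in D]),[.2,.4,.4,.25,0,.08]);k=s.x
if __name__=="__main__":
  print(s.x.round(3),np.abs(s.fun).max())
  def ik(p,M,q0):
    s=least_squares(lambda q:np.r_[fk(q,k)[0]-p,.3*(M.T@fk(q,k)[1].as_matrix()-np.eye(3)).ravel()],q0);return s.x,np.abs(s.fun).max()
  for x,y in((.523,.229),(.56,.245),(.60,.26)):
   for a,q0 in((40,D[1][0]),(50,D[1][0]),(58,D[1][0]),(-50,D[3][0]),(-40,[.3,.4,2,0,.1,-1.65]),(-32,[.3,.4,2,0,.2,-1.65])):
    M=ori(.355,np.radians(a));q,e=ik(np.array([x,y,.034 if a>0 else .055])+.011*M[:,2],M,q0);print(x,a,q.round(2),e.round(4))
E
python3 fit2.py
```

```text
[0.279 0.459 0.498 0.336 0.092 0.086] 0.002792847887359451
0.523 40 [ 0.29  0.89  1.1  -0.05  1.85 -0.07] 0.0
0.523 50 [ 0.29  1.02  0.95 -0.06  2.05 -0.07] 0.0
0.523 58 [ 0.29  1.13  0.83 -0.07  2.2  -0.07] 0.0
0.523 -50 [ 0.19  0.23  2.31  2.68  0.29 -2.81] 0.0
0.523 -40 [ 0.21  0.18  2.22  1.03  0.11 -1.14] 0.0
0.523 -32 [ 0.22  0.17  2.13  0.25  0.3  -0.35] 0.0
0.56 40 [ 0.29  0.97  0.95 -0.04  1.92 -0.06] 0.0
0.56 50 [ 0.3   1.11  0.78 -0.05  2.13 -0.07] 0.0
0.56 58 [ 0.3   1.22  0.64 -0.07  2.29 -0.07] 0.0
0.56 -50 [ 0.21  0.29  2.22  2.7   0.26 -2.8 ] 0.0
0.56 -40 [ 0.23  0.24  2.12  0.8   0.11 -0.9 ] 0.0
0.56 -32 [ 0.24  0.25  2.03  0.2   0.31 -0.29] 0.0
0.6 40 [ 0.3   1.07  0.77 -0.04  2.   -0.06] 0.0
0.6 50 [ 0.3   1.22  0.56 -0.05  2.23 -0.07] 0.0
0.6 58 [ 0.3   1.36  0.37 -0.07  2.42 -0.08] 0.0
0.6 -50 [ 0.23  0.35  2.12  2.67  0.22 -2.77] 0.0
0.6 -40 [ 0.24  0.31  2.02  0.6   0.13 -0.68] 0.0
0.6 -32 [ 0.25  0.32  1.93  0.17  0.34 -0.25] 0.0
```

Run:
```python
from h import *
o=r.observe();p0=o["tcp_pos"];M=R.from_rotvec(o["orientation"]).as_matrix();print(p0-.011*M[:,2])
for a,z in((-40,.13),(-20,.13),(10,.13),(40,.12),(40,.038)): go((.535,.235,z),ori(.355,np.radians(a)),p0,M)
```

```text
[0.56186695 0.25138528 0.13378012]
[0.0248, -0.0062, -0.0208, -0.0095, 0.1548, -0.0038] rows 0.8
[0.0285, -0.0062, -0.0221, -0.0088, 0.5038, -0.0054] rows 2.7
[0.0326, -0.0063, -0.026, -0.0073, 1.0274, -0.0078] rows 5.5
[0.0417, -0.0063, -0.0249, -0.0054, 1.551, -0.01] rows 8.3
[0.1034, -0.006, 0.029, -0.0054, 1.551, -0.01] rows 8.3
```

```bash
python3 steer.py '[[0.05,0.025,-0.006,-0.021,-0.009,0.15,-0.004],[0.05,0.027,-0.006,-0.022,-0.009,0.32,-0.004],[0.05,0.028,-0.006,-0.022,-0.009,0.5,-0.005],[0.05,0.03,-0.006,-0.024,-0.008,0.67,-0.006],[0.05,0.031,-0.006,-0.025,-0.008,0.84,-0.007],[0.05,0.033,-0.006,-0.026,-0.007,1.02,-0.008],[0.05,0.036,-0.006,-0.026,-0.007,1.19,-0.009],[0.05,0.038,-0.006,-0.025,-0.006,1.36,-0.009],[0.05,0.042,-0.006,-0.025,-0.005,1.48,-0.01],[0.05,0.06,-0.006,-0.008,-0.005,1.551,-0.01],[0.05,0.08,-0.006,0.009,-0.005,1.551,-0.01],[0.05,0.097,-0.006,0.024,-0.005,1.551,-0.01],[0.05,0.103,-0.006,0.029,-0.005,1.551,-0.01],[0.05,0.103,-0.006,0.029,-0.005,1.551,-0.01],[0.05,0.103,-0.006,0.029,-0.005,1.551,-0.01]]'
python3 - <<'E'
from h import *
o=r.observe();print(o["q"].round(2));go((.535,.235,.034),ori(.355,np.radians(40)))
E
```

```text
time: 7.92
tcp_pos: [0.5305, 0.2329, 0.0325]
orientation: [0.432, -2.417, 0.157]
ft_force: [0.1, 0.4, -5.4]
opening: 0.0596
finger_force: 35.0
[ 0.29  0.91  1.04 -0.04  1.88 -1.63]
[-0.0028, 0.0004, 0.0067, 0.0001, 0.0051, -0.0012] rows 0.1
```

```bash
python3 steer.py '[[0.05,-0.003,0,0.003,0,0.003,0],[0.05,-0.0045,0,0.0055,0,0.004,0],[0.05,-0.0045,0,0.0055,0,0.004,0],[0.094,-0.0045,0,0.0055,0,0.004,0],[0.094,-0.0045,0,0.0055,0,0.004,0],[0.094,-0.0045,0,0.0055,0,0.004,0],[0.094,-0.0045,0,0.0055,0,0.004,0]]'
python3 - <<'E'
from h import *
o=r.observe();g=o["tcp_pos"]-.011*R.from_rotvec(o["orientation"]).apply([0,0,1]);print(g)
g[2]=.034;go(g,ori(.355,np.radians(56)))
E
```

```text
time: 8.8
tcp_pos: [0.5288, 0.2324, 0.0227]
orientation: [0.43, -2.407, 0.158]
ft_force: [-0.9, 0.6, -0.6]
opening: 0.0933
finger_force: 0.0
[0.53549687 0.23485039 0.03107094]
[0.0049, -0.0, -0.0026, 0.0005, 0.2749, -0.0009] rows 1.5
```

```bash
python3 steer.py '[[0.094,0.002,0,-0.001,0,0.14,0],[0.094,0.005,0,-0.0025,0,0.275,0],[0.094,0.005,0,-0.0025,0,0.275,0],[0.05,0.005,0,-0.0025,0,0.275,0],[0.05,0.005,0,-0.0025,0,0.275,0],[0.05,0.005,0,-0.0025,0,0.275,0],[0.05,0.005,0,-0.0025,0,0.275,0],[0.05,0.005,0,-0.0025,0,0.275,0],[0.05,0.005,0,-0.0025,0,0.275,0]]' 35
python3 - <<'E'
from h import *
o=r.observe();p0=o["tcp_pos"];M=R.from_rotvec(o["orientation"]).as_matrix();g=p0-.011*M[:,2];a0=np.degrees(np.arctan2((M.T@[0,0,1])[0],-M[2,2]));print(g,a0,np.arctan2(-M[0,1],M[1,1]))
for a,z in((a0,.11),(a0-30,.13),(a0-60,.13),(a0-90,.11),(a0-90,.07)):
  g=[.545,.238,z];go(g,ori(.355,np.radians(a)),p0,M)
E
```

```text
time: 9.93
tcp_pos: [0.5276, 0.2318, 0.0296]
orientation: [0.382, -2.139, 0.204]
ft_force: [0.5, -0.0, 5.4]
opening: 0.06
finger_force: 35.0
[0.53610381 0.23499206 0.03571653] 55.909516189089445 0.35397738528514766
[0.0563, -0.0003, -0.0494, 0.0005, -0.0, -0.0011] rows 1.2
[0.0673, -0.0003, -0.0621, 0.0002, -0.5236, -0.0012] rows 2.8
[0.0633, -0.0003, -0.0661, -0.0001, -1.0472, -0.0012] rows 5.6
[0.0453, -0.0003, -0.0604, -0.0004, -1.5708, -0.0012] rows 8.4
[0.0121, -0.0003, -0.038, -0.0004, -1.5708, -0.0012] rows 8.4
```

```bash
python3 steer.py '[[0.05,0.016,0,-0.014,0,0,0],[0.05,0.036,0,-0.03,0,0,0],[0.05,0.056,0,-0.049,0,0,0],[0.05,0.06,0,-0.054,0,-0.17,0],[0.05,0.064,0,-0.058,0,-0.34,0],[0.05,0.067,0,-0.062,0,-0.52,0],[0.05,0.066,0,-0.063,0,-0.7,0],[0.05,0.065,0,-0.065,0,-0.87,0],[0.05,0.063,0,-0.066,0,-1.05,0],[0.05,0.057,0,-0.064,0,-1.22,0],[0.05,0.051,0,-0.062,0,-1.4,0],[0.05,0.045,0,-0.06,0,-1.52,0],[0.05,0.045,0,-0.06,0,-1.571,0],[0.05,0.045,0,-0.06,0,-1.571,0],[0.05,0.045,0,-0.06,0,-1.571,0]]'
python3 - <<'E'
from h import *
o=r.observe();p0=o["tcp_pos"];M=R.from_rotvec(o["orientation"]).as_matrix();g=p0-.011*M[:,2];a0=np.degrees(np.arctan2((M.T@[0,0,1])[0],-M[2,2]));print(g,a0,np.arctan2(-M[0,1],M[1,1]),o["q"].round(2))
print("down",M.T@[0,0,-1])
c=viewer.read_camera("top");s=viewer.read_camera("scene")
cv2.imwrite("pics/c.png",np.hstack([crop(c,110,140,130,140,3),crop(s,270,110,136,140,3)]))
E
```

```text
time: 11.8
tcp_pos: [0.5504, 0.2404, 0.0999]
orientation: [-0.45, 2.514, 0.137]
ft_force: [0.7, -0.7, -5.2]
opening: 0.0602
finger_force: 35.0
[0.54461185 0.23828715 0.10896856] -34.02067922699715 0.3544914397157643 [ 0.23  0.1   2.07  0.19  0.39 -1.85]
down [5.59492063e-01 2.71003861e-04 8.28835664e-01]
```

View pics/c.png

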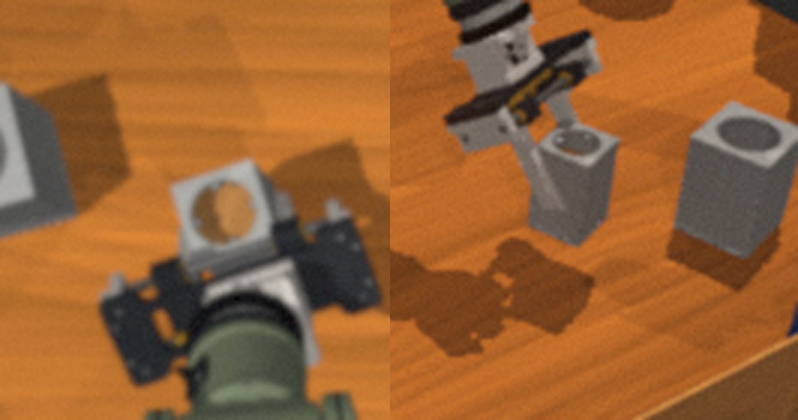

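The tin is upright in the grip and the wrist is clear of its limits. I'll lower it.

```bash
python3 steer.py '[[0.05,0.007,0,0.01,0,0,0],[0.05,0.017,0,0.025,0,0,0],[0.05,0.025,0,0.037,0,0,0],[0.05,0.028,0,0.0415,0,0,0],[0.05,0.028,0,0.0415,0,0,0]]'
python3 steer.py '[[0.05,0.0011,0,0.0017,0,0,0],[0.05,0.0022,0,0.0033,0,0,0],[0.05,0.0022,0,0.0033,0,0,0]]'
python3 steer.py '[[0.05,0.0011,0,0.0017,0,0,0],[0.05,0.0022,0,0.0033,0,0,0],[0.05,0.0022,0,0.0033,0,0,0]]'
```

```text
time: 12.52
tcp_pos: [0.5498, 0.2402, 0.0481]
orientation: [-0.45, 2.514, 0.137]
ft_force: [-0.1, 0.4, -4.7]
opening: 0.06
finger_force: 35.0
time: 12.9
tcp_pos: [0.5502, 0.2403, 0.0451]
orientation: [-0.45, 2.513, 0.137]
ft_force: [0.4, 0.6, -5.2]
opening: 0.0597
finger_force: 35.0
time: 13.28
tcp_pos: [0.5513, 0.2405, 0.0422]
orientation: [-0.449, 2.51, 0.137]
ft_force: [-2.6, -0.8, 1.4]
opening: 0.06
finger_force: 35.0
```

```bash
python3 steer.py '[[0.07,0,0,0,0,0,0],[0.094,0,0,0,0,0,0],[0.094,0,0,0,0,0,0],[0.094,0,0,0,0,0,0],[0.094,0,0,0,0,0,0],[0.094,0,0,-0.02,0,0,0],[0.094,0,0,-0.06,0,0,0],[0.094,0,0,-0.12,0,0,0],[0.094,0,0,-0.18,0,0,0],[0.094,0,0,-0.2,0,0,0],[0.094,0,0,-0.2,0,0,0]]'
python3 - <<'E'
from h import *
c=viewer.read_camera("top");s=viewer.read_camera("scene")
np.savez("top1.npz",**c);np.savez("scene1.npz",**s)
a=crop(c,155,180,64,64,6);b=crop(s,310,145,64,64,6);cv2.imwrite("pics/d.png",np.hstack([a,b]))
E
```

```text
time: 14.65
tcp_pos: [0.4459, 0.2016, 0.2091]
orientation: [-0.449, 2.508, 0.137]
ft_force: [0.2, 0.2, -0.1]
opening: 0.0938
finger_force: 0.0
```

View pics/d.png

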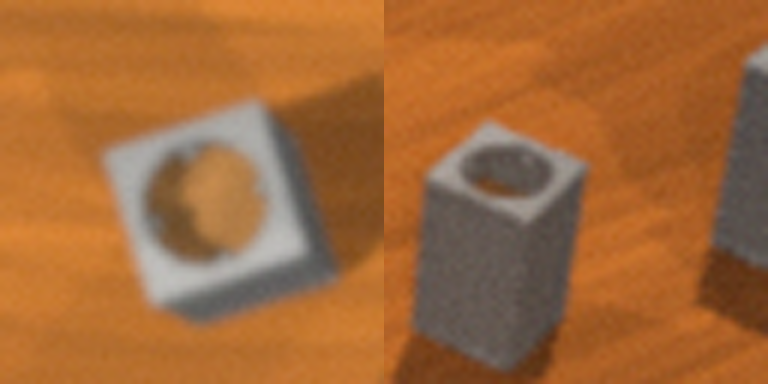

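The tin stands upright with its mouth open upward. Its top corners in the top crop are at (103,155), (263,99), (311,250) and (150,306), with the hole near (207,202). In the scene crop the hole is at about (506-384,171).

Run:
```python
from h import *
t=np.load("top1.npz");s=np.load("scene1.npz")
f=lambda U,V,ou,ov,z,c:w(c,(U+.5)/6-.5+ou,(V+.5)/6-.5+ov,z)
P=np.array([f(*p,155,180,.1,t) for p in((103,155),(263,99),(311,250),(150,306))]);print(P.round(4).tolist(),P.mean(0),f(207,202,155,180,.1,t))
S=np.array([f(U-384,V,310,145,.1,s) for U,V in((428,180),(490,122),(588,165),(523,222))]);print(S.round(4).tolist(),S.mean(0),f(122,171,310,145,.1,s))
M=R.from_rotvec([-.449,2.51,.137]).as_matrix();g=np.array([.5513,.2405,.0422])-.011*M[:,2];print("gp",g)
# fit square from top corners w/ side 60
e=P[1]+P[2]-P[0]-P[3];print("yaw from top",np.arctan2(e[1],e[0])+np.pi/2, np.linalg.norm(e)/2)
```

```text
[[0.5673, 0.2781, 0.1], [0.5897, 0.2199, 0.1], [0.5339, 0.1996, 0.1], [0.5117, 0.2579, 0.1]] [0.55066237 0.23887818 0.1       ] [0.55075005 0.23879882 0.1       ]
[[0.5396, 0.1989, 0.1], [0.517, 0.2562, 0.1], [0.5724, 0.2747, 0.1], [0.5915, 0.2173, 0.1]] [0.55513341 0.23674622 0.1       ] [0.55443057 0.23654411 0.1       ]
gp [0.54549178 0.23836423 0.05129413]
yaw from top 0.3667383704155678 0.0623400210128132
```

Run:
```python
from h import *
go((.493,-.2825,.0485+.12),ori(-.5,0))
```

```text
[0.1288, -0.4706, -0.0283, 0.253, 0.5568, 0.8282] rows 7.8
```

```bash
python3 steer.py '[[0.094,0.016,-0.059,-0.0035,0.03,0.07,0.1],[0.094,0.03,-0.11,-0.007,0.06,0.13,0.19],[0.094,0.045,-0.165,-0.01,0.09,0.19,0.29],[0.094,0.06,-0.22,-0.013,0.12,0.26,0.39],[0.094,0.075,-0.275,-0.017,0.15,0.33,0.48],[0.094,0.09,-0.33,-0.02,0.18,0.39,0.58],[0.094,0.105,-0.385,-0.023,0.21,0.46,0.68],[0.094,0.12,-0.44,-0.026,0.235,0.52,0.77],[0.07,0.129,-0.471,-0.028,0.253,0.557,0.828],[0.06,0.129,-0.471,-0.028,0.253,0.557,0.828],[0.06,0.129,-0.471,-0.028,0.253,0.557,0.828],[0.06,0.129,-0.471,-0.028,0.253,0.557,0.828]]' 40
python3 - <<'E'
from h import *
go((.493,-.2825,.0485),ori(-.5,0));print(r.observe()["q"].round(2))
s=viewer.read_camera("scene")
cv2.imwrite("pics/e.png",crop(s,120,190,100,75,6))
E
```

```text
time: 16.25
tcp_pos: [0.493, -0.2813, 0.1571]
orientation: [-0.774, -3.044, -0.002]
ft_force: [-0.1, 0.4, 0.4]
opening: 0.0607
finger_force: 0.0
[-0.0007, -0.0012, 0.1196, 0.001, -0.001, 0.0018] rows 1.9
[-0.67  0.24  1.62  0.    1.28 -1.74]
```

View pics/e.png

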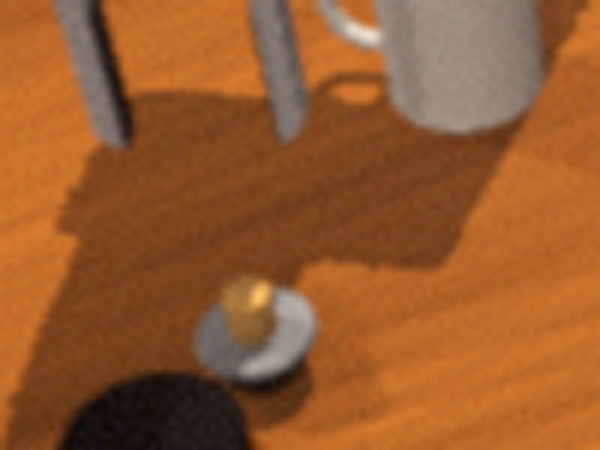

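Run:
```python
from h import *
s=viewer.read_camera("scene")
cr=lambda p:((px(s,p)-[120,190]+.5)*6-.5).round(0)
o=r.observe();M=R.from_rotvec(o["orientation"]).as_matrix();p=o["tcp_pos"]
for k in(.03,-.03): print("tip",cr(p+M@[0,k,.008]),cr(p+M@[0,k*1.25,.008]))
for z in(.028,.052): print(z,cr((.493,-.2825,z)),cr((.493+.0045,-.2825-.0022,z)))
```

```text
tip [278. 122.] [296. 122.]
tip [132. 129.] [113. 129.]
0.028 [253. 328.] [252. 336.]
0.052 [244. 291.] [243. 299.]
```

```bash
python3 steer.py '[[0.06,-0.0005,-0.001,0.04,0,0,0],[0.06,-0.0005,-0.001,0.08,0,0,0],[0.06,-0.0005,-0.001,0.108,0,0,0],[0.06,-0.0005,-0.001,0.1185,0,0,0],[0.06,-0.0005,-0.001,0.1195,0,0,0],[0.06,-0.0005,-0.001,0.1195,0,0,0]]' 40
python3 steer.py '[[0.01,0,0,0,0,0,0],[0.01,0,0,0,0,0,0],[0.01,0,0,0,0,0,0],[0.01,0,0,0,0,0,0],[0.01,0,0,0,0,0,0],[0.01,0,0,0,0,0,0],[0.01,0,0,0,0,0,0]]' 40
```

```text
time: 17.1
tcp_pos: [0.4945, -0.2846, 0.0399]
orientation: [0.776, 3.041, -0.001]
ft_force: [-0.0, -0.0, 0.3]
opening: 0.0599
finger_force: 0.0
time: 17.98
tcp_pos: [0.4935, -0.2839, 0.0383]
orientation: [0.777, 3.044, 0.0]
ft_force: [-0.2, 0.5, 0.6]
opening: 0.0213
finger_force: 39.9
```

Run:
```python
from h import *
o=r.observe();M=R.from_rotvec(o["orientation"]).as_matrix();p=o["tcp_pos"]
go((.5507,.2396,.185),ori(.2,0),p,M)
```

```text
[0.2006, 0.487, -0.1356, 0.0003, 0.0005, -0.6997] rows 8.7
```

```bash
python3 steer.py '[[0.01,0,0,-0.025,0,0,0],[0.01,0,0,-0.08,0,0,0],[0.01,0,0,-0.1356,0,0,0],[0.01,0.02,0.048,-0.1356,0,0,-0.07],[0.01,0.042,0.1,-0.1356,0,0,-0.14],[0.01,0.064,0.155,-0.1356,0,0,-0.22],[0.01,0.086,0.21,-0.1356,0,0,-0.3],[0.01,0.108,0.265,-0.1356,0,0,-0.38],[0.01,0.13,0.32,-0.1356,0,0,-0.46],[0.01,0.152,0.375,-0.1356,0,0,-0.54],[0.01,0.174,0.425,-0.1356,0,0,-0.61],[0.01,0.19,0.464,-0.1356,0,0,-0.67],[0.01,0.2,0.485,-0.1356,0,0,-0.7],[0.01,0.2,0.487,-0.1356,0,0,-0.7],[0.01,0.2,0.487,-0.1356,0,0,-0.7],[0.01,0.2,0.487,-0.1356,0,0,-0.7]]'
python3 - <<'E'
from h import *
go((.5507,.2396,.165),ori(.2,0));o=r.observe();print(o["q"].round(2))
s=viewer.read_camera("scene");c=viewer.read_camera("top")
np.savez("scene2.npz",**s)
cv2.imwrite("pics/f.png",np.hstack([crop(s,300,110,80,90,5),crop(c,145,165,80,90,5)]))
p=o["tcp_pos"];M=R.from_rotvec(o["orientation"]).as_matrix();g=p-.011*M[:,2]
cr=lambda q:((px(s,q)-[300,110]+.5)*5-.5).round(0)
for nm,dz in(("knobtop",.052),("flange",.028),("foot",0)): print(nm,cr(g+M@[0,0,.0483-dz]))
print("mouth",cr((.5507,.2396,.1)),g)
E
```

```text
time: 19.98
tcp_pos: [0.5512, 0.2381, 0.1739]
orientation: [-0.311, 3.126, -0.0]
ft_force: [0.8, 0.1, -1.2]
opening: 0.0213
finger_force: 39.9
[0.0002, 0.0016, 0.0199, -0.0003, 0.0002, -0.0015] rows 0.3
[ 0.26  0.29  1.52 -0.    1.33 -1.51]
knobtop [166. 189.]
flange [161. 224.]
foot [156. 264.]
mouth [152. 313.] [0.551234   0.23807204 0.18490171]
```

View pics/f.png

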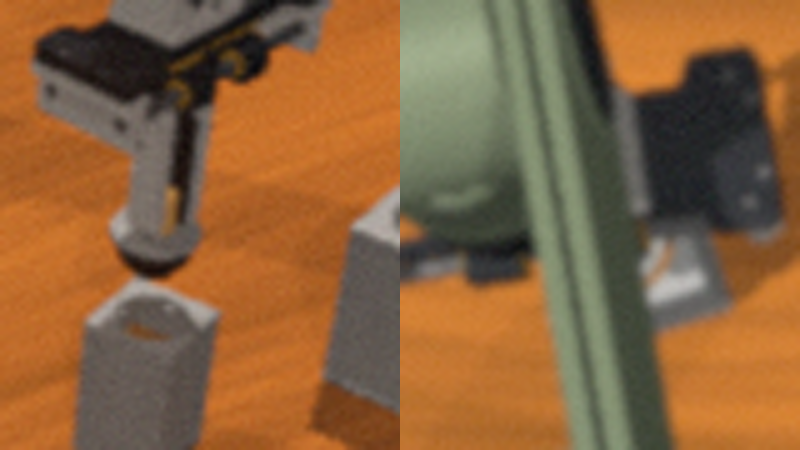

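In the left view the lid's flange spans about x 108–202 at y 232. The mouth centre is near (153,319), so the lid looks a little left of where I predicted. I'll measure this more exactly with a colour mask.

Run:
```python
from h import *
s=np.load("scene2.npz")
im=cv2.cvtColor(cv2.resize(s["img"][110:200,300:380],None,fx=5,fy=5,interpolation=cv2.INTER_CUBIC),cv2.COLOR_RGB2HSV)
m=(im[...,1]<110)|(im[...,2]<50)
for y in list(range(214,280,6))+list(range(280,365,8)):
    x=np.flatnonzero(m[y,:240]);x=x[x>70];print(y,x.min() if len(x) else None,x.max() if len(x) else None,len(x))
def cr(q): return (px(s,q)-[300,110]+.5)*5-.5
o=r.observe();p=o["tcp_pos"];M=R.from_rotvec(o["orientation"]).as_matrix();g=p-.011*M[:,2]
t=np.linspace(0,2*np.pi,100)
for h,rad in((.028,.027),(.023,.027),(0.0105,.021),(0,.014)):
    E=np.array([cr(g+[rad*np.cos(k),rad*np.sin(k),h-.0483]) for k in t]);print(h,E.min(0).round(),E.max(0).round())
u=np.array([np.cos(.36),np.sin(.36),0])*.03;v=np.array([-u[1],u[0],0])
for a,b in((1,1),(1,-1),(-1,-1),(-1,1)): print(cr(np.array([.5507,.2396,.1])+a*u+b*v).round())
```

```text
214 116 195 63
220 112 195 68
226 110 198 76
232 110 200 82
238 113 199 87
244 117 196 80
250 122 192 71
256 127 186 60
262 130 180 51
268 137 171 35
274 137 161 25
280 131 150 20
288 122 167 46
296 113 183 71
304 102 206 105
312 93 219 127
320 86 217 132
328 86 214 108
336 86 213 96
344 84 212 129
352 83 211 129
360 83 209 127
0.028 [115. 198.] [209. 251.]
0.023 [114. 205.] [208. 258.]
0.0105 [123. 229.] [195. 270.]
0 [133. 250.] [181. 277.]
[220. 307.]
[170. 355.]
[ 83. 318.]
[134. 272.]
```

Run:
```python
from h import *
go((.5546,.2404,.16),ori(.2,0))
```

```text
[-0.0036, 0.0015, 0.025, -0.0001, 0.0005, -0.0014] rows 0.4
```

```bash
python3 steer.py '[[0.01,-0.002,0.001,0.01,0,0,0],[0.01,-0.0035,0.0015,0.022,0,0,0],[0.01,-0.0035,0.0015,0.025,0,0,0],[0.01,-0.0035,0.0015,0.025,0,0,0]]'
python3 - <<'E'
from h import *
s=viewer.read_camera("scene");o=r.observe()
cv2.imwrite("pics/g.png",crop(s,310,140,55,50,10))
p=o["tcp_pos"];M=R.from_rotvec(o["orientation"]).as_matrix();g=p-.011*M[:,2];print(g)
cr=lambda q:(px(s,q)-[310,140]+.5)*10-.5
t=np.linspace(0,2*np.pi,100)
c=np.array([.5507,.2396])
for h,rad in((.028,.027),(.023,.027),(0.0105,.021),(0,.014)):
    E=np.array([cr([c[0]+rad*np.cos(k),c[1]+rad*np.sin(k),g[2]+h-.0483]) for k in t]);print(h,E.min(0).round(),E.max(0).round())
u=np.array([np.cos(.36),np.sin(.36),0])*.03;v=np.array([-u[1],u[0],0])
for a,b in((1,1),(1,-1),(-1,-1),(-1,1)): print(cr(np.r_[c,.1]+a*u+b*v).round())
print([ (cr(np.r_[c,.1]+d)-cr(np.r_[c,.1])).round(1) for d in np.eye(3)*.001])
E
```

```text
time: 20.58
tcp_pos: [0.5539, 0.2414, 0.1481]
orientation: [0.314, -3.125, 0.0]
ft_force: [-0.3, 0.3, -1.8]
opening: 0.0209
finger_force: 39.9
[0.55425962 0.24154634 0.15974191]
0.028 [125. 166.] [310. 271.]
0.023 [124. 180.] [308. 285.]
0.0105 [140. 226.] [282. 308.]
0 [161. 268.] [255. 323.]
[340. 315.]
[240. 411.]
[ 66. 337.]
[169. 245.]
[array([2.1, 1.7]), array([ 2.6, -1. ]), array([ 0.3, -2.7])]
```

View pics/g.png

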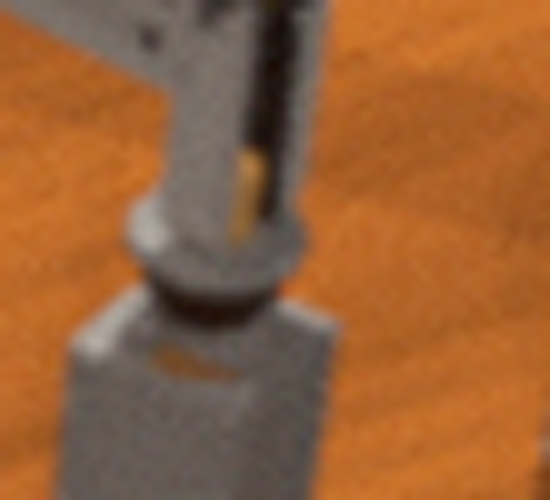

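The flange spans x 127–305 and its mid-line lies over the mouth. The seen tin corners (68,343) and (340,322) carry the same small image shift, so the lid is centred to within about 1 mm. Now I'll lower and press.

```bash
python3 steer.py '[[0.01,0,0,0.006,0,0,0],[0.01,0,0,0.013,0,0,0],[0.01,0,0,0.019,0,0,0],[0.01,0,0,0.02,0,0,0],[0.01,0,0,0.02,0,0,0]]'
python3 steer.py '[[0.01,0,0,0.002,0,0,0],[0.01,0,0,0.004,0,0,0],[0.01,0,0,0.004,0,0,0]]'
python3 steer.py '[[0.01,0,0,0.001,0,0,0],[0.01,0,0,0.002,0,0,0],[0.01,0,0,0.002,0,0,0]]'
```

```text
time: 21.25
tcp_pos: [0.5543, 0.2415, 0.1289]
orientation: [-0.314, 3.125, 0.0]
ft_force: [-0.2, -0.2, -0.6]
opening: 0.0213
finger_force: 39.9
time: 21.62
tcp_pos: [0.5545, 0.2412, 0.1253]
orientation: [-0.314, 3.125, -0.001]
ft_force: [-0.3, -1.2, 0.9]
opening: 0.0211
finger_force: 39.9
time: 22.0
tcp_pos: [0.555, 0.2415, 0.1245]
orientation: [-0.314, 3.124, -0.0]
ft_force: [-1.5, -1.9, 6.1]
opening: 0.0209
finger_force: 39.9
```

```bash
for i in 1 2; do python3 steer.py '[[0.01,0,0,0.001,0,0,0],[0.01,0,0,0.002,0,0,0],[0.01,0,0,0.002,0,0,0]]'|egrep 'tcp|ft'; done
```

```text
tcp_pos: [0.5555, 0.2418, 0.1236]
ft_force: [-3.2, -2.1, 9.5]
tcp_pos: [0.5558, 0.242, 0.1212]
ft_force: [-0.6, -1.1, 6.3]
```

```bash
for i in 1 2 3; do python3 steer.py '[[0.01,0,0,0.001,0,0,0],[0.01,0,0,0.002,0,0,0],[0.01,0,0,0.002,0,0,0]]'|egrep 'tcp|ft'; done
```

```text
tcp_pos: [0.5539, 0.2414, 0.116]
ft_force: [1.0, -0.8, -4.0]
tcp_pos: [0.5542, 0.2414, 0.1154]
ft_force: [-2.9, -1.0, 2.8]
tcp_pos: [0.5553, 0.2418, 0.1152]
ft_force: [-4.0, -0.5, 8.8]
```

```bash
python3 steer.py '[[0.01,0.001,0,0.0005,0,0,0],[0.01,0.001,0,0.0005,0,0,0],[0.01,0.001,0,0.0005,0,0,0],[0.01,0.001,0,0.0005,0,0,0]]'|egrep 'time|tcp|ft|ori'
python3 - <<'E'
from h import *
s=viewer.read_camera("scene");print(r.observe()["ft_force"])
for y in (150,155,160,165,170,175,180,185,190,195,200,205,210):
    l=s["img"][y,310:365].astype(int);m=np.flatnonzero(l.max(1)-l.min(1)<.4*l.max(1));print(y,310+m.min() if len(m) else 0,310+m.max() if len(m) else 0)
c=np.array([.5507,.2396]);u=np.array([np.cos(.36),np.sin(.36),0])*.03;v=np.array([-u[1],u[0],0])
for z in(0,.1): print([px(s,np.r_[c,z]+a*u+b*v).round(1).tolist() for a,b in((1,1),(1,-1),(-1,-1),(-1,1))])
E
```

```text
time: 24.38
tcp_pos: [0.5551, 0.2418, 0.1153]
orientation: [-0.314, 3.121, 0.001]
ft_force: [-2.7, -0.8, 9.9]
[-2.42272593 -1.03962122 10.61250766]
150 310 341
155 319 340
160 326 339
165 326 339
170 321 338
175 317 342
180 317 341
185 316 340
190 316 340
195 316 339
200 317 336
205 327 331
210 0 0
[[339.7, 196.4], [330.1, 206.3], [313.7, 198.7], [323.6, 189.3]]
[[343.6, 171.0], [333.6, 180.7], [316.2, 173.3], [326.5, 164.0]]
```

```bash
python3 steer.py '[[0.01,0,0,0.0001,0,0,0],[0.01,0,0,0.0001,0,0,0],[0.01,0,0,0.0001,0,0,0]]'
python3 - <<'E'
from station import r, viewer
print(r.sign_off())
E
```

```text
time: 24.8
tcp_pos: [0.5551, 0.2418, 0.1153]
orientation: [-0.314, 3.121, 0.001]
ft_force: [-2.9, -0.8, 10.7]
opening: 0.0212
finger_force: 39.9
the job is handed in; nothing more can be done
None
```

I stood the small tin upright and released it, then snapped the smaller lid home. I handed the job in at 24.8 s with the fingers still on the lid, pushing down at about 10.7 N. I judged flush from the snap in the force and the final height, not from a final picture, and the hand-in gave no verdict.

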